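Unlatch and slide out the eyelet press's dies

TASK

Take the pin tool (the one with the long thin pin) from its stand, press down the recessed release button in the well of the eyelet press's die slide with the pin and, keeping it pressed, push the die slide all the way out. Then put the pin tool back upright in its own stand and let go of it, leaving the punch and the glue jar alone.

Things in the scene. Friction and masses are not known exactly. Their poses are not given: they have to be found in the camera images.
- pin_tool: Tool upright in its stand: straight round wooden handle 28 mm across, 60 mm long; below it a steel collar 40 mm across, 6 mm thick; below that a thin steel pin 8 mm across, 45 mm long, pointing down. About 0.12 kg. Origin: centre of the handle (grasp here), 36 mm above the collar's underside, 81 mm above the pin's tip. z runs along the tool, away from the tip.
- stand_hole (a point): The pin tool's own stand, fixed: wooden plate 84 x 84 mm on four legs, top 60 mm above the bench, with a square through hole 26 x 26 mm. The collar rests on the plate, the pin in the hole, seen from the sides. This point: the hole's centre in the plate's top face; z up, x and y along its edges. An identical stand holds the punch; the two may change places.
- press: Eyelet press, fixed: grey bed 260 x 124 mm, side rails 45 mm high; column and head at its back end, up to 200 mm high. Between the rails lies the aluminium die slide: three round dies and, at its front end, a block 70 x 78 mm, top 55 mm above the bench, with the well in it. Origin on the bench under the bed; z up; x points back to the column; the slide comes out along -x.
- well_mouth (a point): Centre of the well's mouth, in the block's top, 55 mm above the bench; moves with the slide; axes as the press's. The well is 26 x 26 mm; the black release button fills its bottom, 25 mm below the mouth, 33 mm when fully down. The pin pushes the slide by the well's wall, after 9 mm of free play from the middle. The press's head stays 100 mm or more behind the well.
- die_slide (a joint): How far the die slide has come out along the press's -x: 0 shut (latched, starts here), 0.08 m fully out at its stop. Friction about 3 N; it stays where it is left. The latch blocks it within 2 mm of shut until the button is down.
- latch_button (a joint): How far the release button is pressed: 0 up, 0.008 m fully down. A spring lifts it: 2.5 N to begin, 5 N fully down. The slide is free once it is 6 mm or more down; it comes up again when let go.
- punch: Bystander: a punch in the other stand, with a ball-shaped wooden handle (40 mm) on a 22 mm neck, the same collar, and a short thick steel shank 20 mm in diameter and 22 mm long that does not reach the button. Origin 36 mm above the collar's underside; z up.
- glue_jar_center (a point): Bystander: an amber glass jar of glue with a white cap, 66 mm in diameter, 85 mm high. This point: its centre, half-way up.

How it is judged:
On the way, in this order (a step that is already met when the one before it is completed fails the run):
1. the release button is pressed down with the pin tool while the slide is still shut (value of joint latch_button above 0.0055 m and value of joint die_slide below 0.015 m and contact force between pin_tool and press above 0.5 N), for 0.1 s.
2. the slide is pushed 20 mm out with the pin tool, the button still held down (value of joint die_slide above 0.02 m and value of joint latch_button above 0.0045 m and contact force between pin_tool and press above 0.5 N), for 0.05 s.
At the end, for the whole second after the job is handed in: The die slide is out by more than 65 of its 80 mm; the pin tool is back in its own stand, within 14 mm of the hole's middle, its collar resting on the plate within 5 mm, upright within 0.15 rad, and at rest (value of joint die_slide above 0.065 m and horizontal distance between pin_tool and stand_hole below 0.014 m and z of pin_tool in the frame of stand_hole between 0.031 and 0.041 m and angle between pin_tool's own z axis and vertical below 0.15 rad and linear speed of pin_tool below 0.03 m/s); the robot touches nothing.
It fails at once if the punch is moved more than 30 mm (distance of punch from where it was at the start of the episode above 0.03 m).
It fails at once if the glue jar is moved more than 30 mm (distance of glue_jar_center from where it was at the start of the episode above 0.03 m).
It also fails if it takes over 45 s, if anything falls off the work surface, if the arm or the gripper's body presses on something with over 40 N, if the wrist force passes 120 N, or if a joint passes its speed limit or range.

ROBOT

A 6-joint arm with a two-finger parallel gripper is mounted at the origin on the work surface. World frame = base frame: x ahead of the robot, y to its left, z up, the work surface at z = 0. Lengths are in m, angles in rad, forces in N, time in s.
With the tool pointing down it reaches from about 0.4 to 0.825 m from the base axis. Payload 7 kg.
Tool frame: the origin (TCP) lies between the finger pads; the fingertips stand 19 mm ahead of it and the grasp point (between the pads) is the TCP; z points along the fingers, y is the line along which they close (so a half turn about z gives the same grasp; the last joint's range is limited). The gripper opens to 88 mm and grips with 3 to 60 N. Pads are 19 mm wide; open, the fingers measure 130 mm over their backs; the gripper's body (78 mm by 193 mm) begins 47 mm behind the grasp point.
Start: joints at [0.288, 0.359, 0.012, 0, -1.224, -0.288], TCP at [0.675, -0, 0.246] pointing down, gripper open.
Joint ranges: [-3.07, 3.07], [-1.43, 2.12], [-1.02, 1.25], [-3.03, 1.67], [-3.05, -0], [-3.03, 3.03]. Speed limits (rad/s): [2.39, 2.39, 3.01, 3.14, 3.14, 3.14].

INTERFACE

Orientations are given as a rotation vector (axis times angle).
In Python, from station import bot, read_camera, camera_model gives the robot as it stands.
- The arm moves only by the shell command python3 -m crank 'ROWS'. ROWS is JSON, a list of rows, each an object of numbers: "x", "y", "z": the shift along the world's x, y, z in mm; "roll": the turn about the world's z in degrees; "hand": the opening in per cent of the stroke, from 0 (shut) to 100 (fully open). In form: [{"x": .., "y": .., "z": .., "roll": .., "hand": ..}, ...]. A call has exactly 10 rows; each row is the pose to reach, as a shift and turn from the pose commanded when the call began; what a row does not reach only later rows make up. A row lasts 1/10 s, in which the tool goes at most 50 mm and 8.59 degrees, less where a joint would pass 70% of its speed; a pose out of reach is approached as far as the arm can. A call with a gripper value outside its range is refused whole. The fingers move at their own pace and stop on an object; the grip force is fixed at half the most. Time passes only in rows, so rows that repeat a pose let the fingers close, or fill a call up. It gives the time, the measured TCP pose, the force, the opening and the grip force at its end, in the units of the state.
- bot.read_state(): the state, without advancing time (a new reading comes with each control period).
- read_camera(name): name is "scene" or "side" or "wrist"; returns the picture (420x560x3 uint8, red, green, blue); there is no depth.
- camera_model(name): a dict with "fov_y" (degrees; the focal length in pixels is half the picture's height over the tangent of half this angle, whatever the lens; pixels are square), "cx", "cy" (the principal point, pixels), "k1" (the pictures are not rectified: a ray, as slopes to the right and down, at radius r is drawn at 1 + k1 r^2 times it, then the intrinsics apply), "origin" and "rotation" of the camera in the world. Camera axes: x right, y up, looking along -z (the intrinsics and any distortion apply to the point x, -y, -z); pixel columns grow to the right and rows downward; lengths in m; the calibration is good to about 2 mm. A picture is of the moment at which its call begins: read the wrist's pose just before it. camera_model takes no time and is no camera call; for the wrist camera it gives the pose at the moment of the call.
- bot.finish_job(): hands the job in; it is judged then, once.
The state is a dict: "time_s": time; "qpos": joint angles; "joint_vel": joint speeds; "joint_efforts": joint torques, N m; "tcp_pos": TCP position; "tool_rot": TCP orientation; "contact_force": force on the tool from outside, world axes, zero at the start; "torque": the same for the moment, N m; "finger_gap": finger opening in m; "grasp_force": force on a finger pad.
Only numpy, scipy, OpenCV 4.12 (cv2) and the standard library are available. Lean on these libraries where they do the work, as an engineer would, in place of code of your own. Each camera call takes 0.05 s, during which the arm holds its last target. There are 200 camera calls.

## Working session

There is one attempt and no reset: what is moved stays moved. The work goes in short steps, Python scripts to look and compute and a shell command to move; the robot and the scene stay as the last step left them, time stands still between calls to the robot, and variables do not carry over. Pictures are saved under pics/ and viewed, at most 10 in all, crops included, and the job is handed in when it is done.

```bash
mkdir -p pics; cat > h.py <<'E'
import numpy as np, cv2
from station import bot, read_camera, camera_model
def ray(m,u,v):
    f=210/np.tan(np.radians(m["fov_y"])/2)
    d=np.array([(u-m["cx"])/f,(v-m["cy"])/f]); p=d.copy()
    for _ in range(30): p=d/(1+m["k1"]*(p@p))
    R=np.array(m["rotation"]).reshape(3,3)
    return np.array(m["origin"]),R@np.array([p[0],-p[1],-1])
def plane(m,u,v,z):
    o,d=ray(m,u,v); return o+d*(z-o[2])/d[2]
def proj(m,P):
    f=210/np.tan(np.radians(m["fov_y"])/2)
    R=np.array(m["rotation"]).reshape(3,3); q=R.T@(np.array(P)-m["origin"])
    s=np.array([q[0],-q[1]])/-q[2]; s=s*(1+m["k1"]*(s@s))
    return s*f+[m["cx"],m["cy"]]
def tri(m1,a,m2,b):
    o,d=ray(m1,*a);p,e=ray(m2,*b)
    t=np.linalg.lstsq(np.c_[d,-e],p-o,rcond=None)[0]
    A=o+d*t[0];B=p+e*t[1]; return (A+B)/2,np.linalg.norm(A-B)
def snap(n,f):
    m=camera_model(n); im=read_camera(n); cv2.imwrite(f,im[:,:,::-1]); return m,im
E
python3 - <<'E'
from h import *
for n in("scene","side","wrist"):
    m,i=snap(n,f"pics/{n}0.png"); print(n,m)
print(bot.read_state())
E
```

```text
scene {'fov_y': 46.060540634623706, 'cx': 282.74264965719806, 'cy': 207.87494505777133, 'k1': -0.08301234153931149, 'origin': array([ 1.33885379, -0.10220094,  0.69734528]), 'rotation': array([0.72153711, 0.64680578, 1.30695787])}
side {'fov_y': 54.79603196321997, 'cx': 286.97379639153974, 'cy': 210.4900883274921, 'k1': -0.004824898673099559, 'origin': array([ 0.20011222, -0.68342925,  0.67025402]), 'rotation': array([ 0.93641977, -0.22347331, -0.46881135])}
wrist {'fov_y': 64.22114486459651, 'cx': 278.5691226168562, 'cy': 215.49504016111192, 'k1': -0.06886648898265263, 'origin': array([ 0.67603981, -0.06785634,  0.38358731]), 'rotation': array([ 2.13310794e-03, -3.94385802e-01,  3.11609531e+00])}
{'time_s': 0.15, 'qpos': array([ 2.88092933e-01,  3.59229819e-01,  1.12861613e-02, -2.44580172e-04,
       -1.22410423e+00, -2.88139582e-01]), 'joint_vel': array([ 5.45737908e-04, -1.97165707e-03,  3.95527887e-03,  9.13785966e-04,
       -3.69622507e-04,  4.27870588e-05]), 'joint_efforts': array([ 1.39394037e-04, -5.83274567e+01,  2.93289685e+01,  7.00122759e+00,
        8.75052094e-03, -9.76538854e-05]), 'tcp_pos': array([ 6.74661593e-01, -3.09464335e-05,  2.44842211e-01]), 'tool_rot': array([ 2.22059683e+00, -2.22088530e+00, -1.25492777e-03]), 'contact_force': array([-0.31941868,  0.22687357, -0.91817409]), 'torque': array([0.05480714, 0.01593514, 0.02662096]), 'grasp_force': 0.0, 'finger_gap': 0.08771836738928802}
```

View pics/scene0.png

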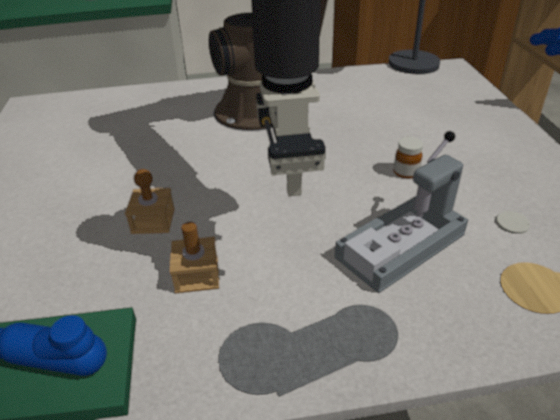

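View pics/side0.png

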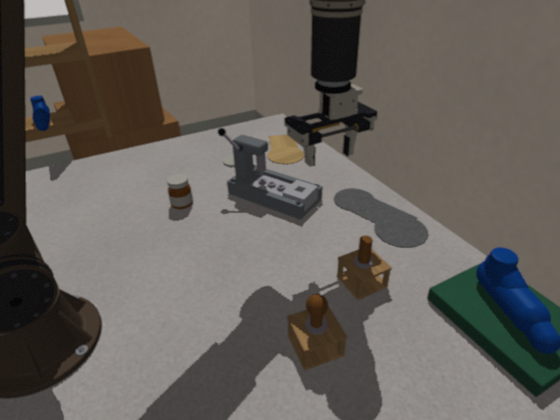

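The scene view shows the pin tool's handle at about (190,237), the punch at (144,180), the well at (373,244) and the jar at (408,158). In the side view, the pin tool is at (365,248) and the well at (300,188).

```bash
sed -i 's/np.array(m\["rotation"\]).reshape(3,3)/cv2.Rodrigues(np.array(m["rotation"]))[0]/' h.py
python3 - <<'E'
from h import *
s=camera_model("scene");d=camera_model("side")
for n,a,b in [("handle",(190,237),(365,249)),("well",(373,244),(300,188)),("punch",(144,178),(316,304)),("jar",(408,158),(180,190))]:
    print(n,*tri(s,a,d,b))
print("well z55",plane(s,373,244,.055),plane(d,300,188,.055))
for p in [(395,237),(407,230),(418,223)]: print(plane(s,*p,.05))
print("stand plate corners z60",[plane(s,*p,.06)[:2].round(3) for p in[(172,242),(214,240),(218,262),(171,265)]])
for n,b,k in(("scene",s,(130,200,260,310)),("scene",s,(320,120,480,290))):
    im=cv2.imread("pics/scene0.png")[k[1]:k[3],k[0]:k[2]] if k[0]==320 else cv2.imread("pics/scene0.png")[160:300,110:240]
    cv2.imwrite(f"pics/c{k[0]}.png",cv2.resize(im,None,fx=3,fy=3,interpolation=2))
a=cv2.resize(cv2.imread("pics/c130.png"),(390,420));b=cv2.resize(cv2.imread("pics/c320.png"),(400,420))
cv2.imwrite("pics/crop.png",np.hstack([a,b]))
E
```

```text
handle [ 0.65362107 -0.18079964  0.09911597] 0.0012259795704656219
well [0.68845173 0.15595768 0.0587939 ] 0.0020174476439813157
punch [ 0.47275103 -0.27240826  0.11654056] 0.001096543983688292
jar [0.39387473 0.33567616 0.04494629] 0.0026155796963739115
well z55 [0.6835586  0.15844331 0.055     ] [0.69132655 0.15958572 0.055     ]
[0.66679524 0.20845488 0.05      ]
[0.65125625 0.23857575 0.05      ]
[0.63484151 0.2677681  0.05      ]
stand plate corners z60 [array([ 0.617, -0.22 ]), array([ 0.625, -0.14 ]), array([ 0.686, -0.135]), array([ 0.679, -0.221])]
```

View pics/crop.png

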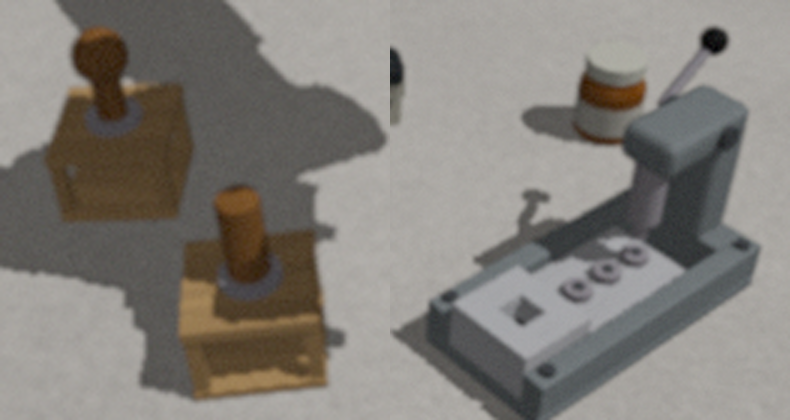

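The pin tool is the straight-handled one, at about (0.654,-0.181). The well is at about (0.687,0.158), and the slide comes out along about (0.42,-0.91). Next I go above the tool and look from close by.

```bash
python3 -m crank '[{"x":-5,"y":-40,"z":0},{"x":-10,"y":-80,"z":0},{"x":-15,"y":-120,"z":-10},{"x":-21,"y":-160,"z":-20},{"x":-21,"y":-181,"z":-40},{"x":-21,"y":-181,"z":-50},{"x":-21,"y":-181,"z":-50},{"x":-21,"y":-181,"z":-50},{"x":-21,"y":-181,"z":-50},{"x":-21,"y":-181,"z":-50}]'
python3 - <<'E'
from h import *
m,i=snap("wrist","pics/w1.png")
print(proj(m,(.654,-.181,.126)),proj(m,(.654,-.181,.066)),proj(m,bot.read_state()["tcp_pos"]))
E
```

```text
[309.97337229 -35.84727046] [303.65428437  -3.27119326] [281.25821022 284.13036966]invalid input at $[0]: expected keys x, y, z, roll, hand
```

View pics/w1.png

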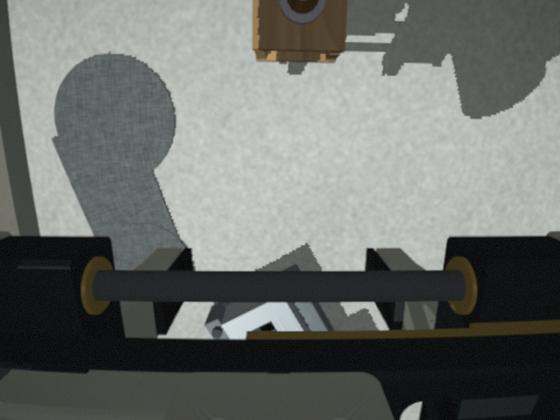

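The move was refused because every row needs all five keys. The view still helps: the pin tool's collar is at about (302,0), and my estimate projects to (304,-3), so they agree.

```bash
python3 -m crank '[{"x":-5,"y":-40,"z":0,"roll":0,"hand":100},{"x":-10,"y":-80,"z":0,"roll":0,"hand":100},{"x":-15,"y":-120,"z":-10,"roll":0,"hand":100},{"x":-21,"y":-160,"z":-20,"roll":0,"hand":100},{"x":-21,"y":-181,"z":-40,"roll":0,"hand":100},{"x":-21,"y":-181,"z":-60,"roll":0,"hand":100},{"x":-21,"y":-181,"z":-70,"roll":0,"hand":100},{"x":-21,"y":-181,"z":-70,"roll":0,"hand":100},{"x":-21,"y":-181,"z":-70,"roll":0,"hand":100},{"x":-21,"y":-181,"z":-70,"roll":0,"hand":100}]'
python3 - <<'E'
from h import *
m,i=snap("wrist","pics/w2.png")
print(proj(m,(.654,-.181,.126)),proj(m,(.654,-.181,.066)),proj(m,bot.read_state()["tcp_pos"]))
E
```

```text
time_s: 1.2
tcp_pos: [0.6548, -0.1805, 0.1769]
tool_rot: [-2.222, 2.219, -0.002]
contact_force: [-0.1, 0.1, 0.3]
finger_gap: 0.0872
grasp_force: 0.0
[282.19576103 245.38723485] [281.52888648 219.35461089] [281.50212684 284.03618084]
```

View pics/w2.png

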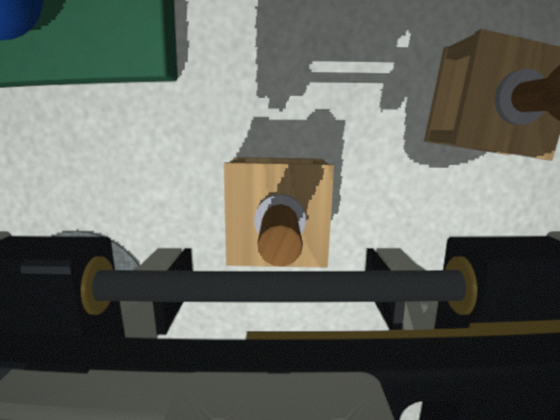

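The handle top is at (280,244), predicted at (282,245), so the gripper is centred over it. I go down, grip and lift.

```bash
python3 - <<'E'
from h import *
m=camera_model("wrist")
P=[plane(m,u,v,.06)[:2] for u,v in[(224,163),(333,163),(327,266),(226,267)]];print(np.round(P,3),np.mean(P,0))
E
python3 -m crank '[{"x":0,"y":0,"z":-30,"roll":0,"hand":100},{"x":0,"y":0,"z":-60,"roll":0,"hand":100},{"x":0,"y":0,"z":-80,"roll":0,"hand":100},{"x":0,"y":0,"z":-88,"roll":0,"hand":100},{"x":0,"y":0,"z":-88,"roll":0,"hand":100},{"x":0,"y":0,"z":-88,"roll":0,"hand":20},{"x":0,"y":0,"z":-88,"roll":0,"hand":20},{"x":0,"y":0,"z":-88,"roll":0,"hand":20},{"x":0,"y":0,"z":-88,"roll":0,"hand":20},{"x":0,"y":0,"z":-88,"roll":0,"hand":20}]'
```

```text
[[ 0.698 -0.224]
 [ 0.615 -0.224]
 [ 0.616 -0.14 ]
 [ 0.7   -0.139]] [ 0.65714683 -0.1814673 ]
time_s: 2.25
tcp_pos: [0.6541, -0.181, 0.088]
tool_rot: [-2.221, 2.221, -0.001]
contact_force: [-1.0, -0.1, 0.4]
finger_gap: 0.053
grasp_force: 0.0
```

```bash
python3 -m crank '[{"x":0,"y":0,"z":0,"roll":0,"hand":0},{"x":0,"y":0,"z":0,"roll":0,"hand":0},{"x":0,"y":0,"z":0,"roll":0,"hand":0},{"x":0,"y":0,"z":0,"roll":0,"hand":0},{"x":0,"y":0,"z":0,"roll":0,"hand":0},{"x":0,"y":0,"z":0,"roll":0,"hand":0},{"x":0,"y":0,"z":0,"roll":0,"hand":0},{"x":0,"y":0,"z":0,"roll":0,"hand":0},{"x":0,"y":0,"z":0,"roll":0,"hand":0},{"x":0,"y":0,"z":0,"roll":0,"hand":0}]'
```

```text
time_s: 3.25
tcp_pos: [0.654, -0.181, 0.0875]
tool_rot: [2.221, -2.221, -0.0]
contact_force: [0.2, -1.5, -1.2]
finger_gap: 0.0272
grasp_force: 30.0
```

Grip is firm: the gap is 27 mm at 30 N. I lift and move to a viewpoint just past the well, since the wrist camera sees the -y side.

```bash
python3 -m crank '[{"x":0,"y":0,"z":30,"roll":0,"hand":0},{"x":0,"y":0,"z":70,"roll":0,"hand":0},{"x":0,"y":0,"z":115,"roll":0,"hand":0},{"x":5,"y":20,"z":155,"roll":0,"hand":0},{"x":15,"y":65,"z":165,"roll":0,"hand":0},{"x":25,"y":110,"z":165,"roll":0,"hand":0},{"x":35,"y":155,"z":165,"roll":0,"hand":0},{"x":45,"y":200,"z":165,"roll":0,"hand":0},{"x":55,"y":245,"z":165,"roll":0,"hand":0},{"x":60,"y":285,"z":165,"roll":0,"hand":0}]'
python3 -m crank '[{"x":0,"y":40,"z":0,"roll":0,"hand":0},{"x":0,"y":80,"z":0,"roll":0,"hand":0},{"x":0,"y":110,"z":0,"roll":0,"hand":0},{"x":0,"y":120,"z":0,"roll":0,"hand":0},{"x":0,"y":120,"z":0,"roll":0,"hand":0},{"x":0,"y":120,"z":0,"roll":0,"hand":0},{"x":0,"y":120,"z":0,"roll":0,"hand":0},{"x":0,"y":120,"z":0,"roll":0,"hand":0},{"x":0,"y":120,"z":0,"roll":0,"hand":0},{"x":0,"y":120,"z":0,"roll":0,"hand":0}]'
python3 - <<'E'
from h import *
m,i=snap("wrist","pics/w3.png")
print(proj(m,(.687,.158,.055)))
E
```

```text
time_s: 4.25
tcp_pos: [0.7141, 0.1063, 0.2522]
tool_rot: [2.222, -2.221, -0.0]
contact_force: [1.2, -0.2, -0.3]
finger_gap: 0.0273
grasp_force: 30.0
time_s: 5.25
tcp_pos: [0.7141, 0.2233, 0.2527]
tool_rot: [-2.22, 2.222, -0.0]
contact_force: [-0.1, -0.3, -1.4]
finger_gap: 0.0272
grasp_force: 30.0
[307.47129646 132.37653758]
```

View pics/w3.png

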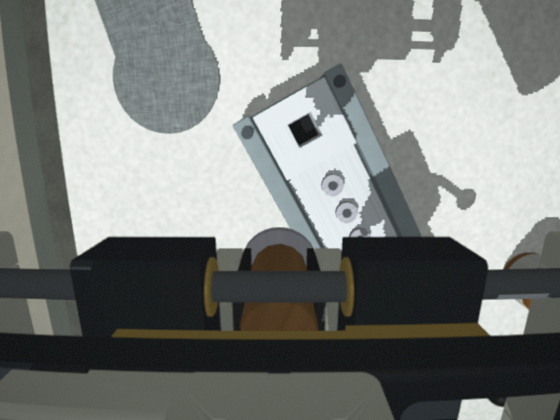

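The dark well is at (304,130) and the dies at (333,185) and (347,212). I measure the well's square and the slide's axis.

```bash
python3 - <<'E'
from h import *
m=camera_model("wrist");g=cv2.imread("pics/w3.png",0)
k=np.zeros_like(g);k[105:158,280:330]=(g[105:158,280:330]<110)*255
c=max(cv2.findContours(k,0,1)[0],key=cv2.contourArea);r=cv2.minAreaRect(c);print(r)
P=np.array([plane(m,*p,.055)[:2] for p in cv2.boxPoints(r)]);print(P.round(4),P.mean(0),np.linalg.norm(np.diff(P,axis=0),axis=1))
e=[plane(m,*p,.045)[:2] for p in[(247,131),(339,81)]];d=e[1]-e[0];print("front bolts dir",d,np.linalg.norm(d),"out dir",np.array([d[1],-d[0]])/np.linalg.norm(d))
w=P.mean(0);q=plane(m,347,212,.05)[:2]-w;print("die dir",q/np.linalg.norm(q))
t=bot.read_state()["tcp_pos"];print(t,(w-t[:2])*1000)
E
```

```text
((303.8821105957031, 129.78775024414062), (24.573530197143555, 24.0878849029541), 60.945396423339844)
[[0.7067 0.151 ]
 [0.6864 0.14  ]
 [0.6742 0.1603]
 [0.6948 0.1717]] [0.69052789 0.15576244] [0.02318215 0.02371412 0.02349798]
front bolts dir [-0.09119698 -0.04817455] 0.10313911421558827 out dir [-0.46708321  0.88421337]
die dir [-0.49005072  0.87169392]
[0.71407583 0.22352213 0.25270173] [-23.54794241 -67.75969312]
```

```bash
python3 -m crank '[{"x":-12,"y":-34,"z":0,"roll":0,"hand":0},{"x":-23.5,"y":-68,"z":0,"roll":0,"hand":0},{"x":-23.5,"y":-68,"z":-30,"roll":0,"hand":0},{"x":-23.5,"y":-68,"z":-70,"roll":0,"hand":0},{"x":-23.5,"y":-68,"z":-100,"roll":0,"hand":0},{"x":-23.5,"y":-68,"z":-117,"roll":0,"hand":0},{"x":-23.5,"y":-68,"z":-117,"roll":0,"hand":0},{"x":-23.5,"y":-68,"z":-117,"roll":0,"hand":0},{"x":-23.5,"y":-68,"z":-117,"roll":0,"hand":0},{"x":-23.5,"y":-68,"z":-117,"roll":0,"hand":0}]'
python3 - <<'E'
from h import *
t=bot.read_state()["tcp_pos"]; o=[]
for n in("scene","side"):
    m,i=snap(n,f"pics/{n}1.png"); print(n,proj(m,t-[0,0,.0725]),proj(m,(.6905,.1558,.055)))
    u,v=proj(m,t-[0,0,.05]).astype(int); c=i[v-50:v+50,u-50:u+50,::-1]; print(u,v)
    o.append(cv2.resize(c,(400,400),interpolation=2))
cv2.imwrite("pics/c2.png",np.hstack(o))
E
```

```text
time_s: 6.3
tcp_pos: [0.6912, 0.1563, 0.1373]
tool_rot: [-2.22, 2.219, -0.002]
contact_force: [0.1, 0.4, -1.2]
finger_gap: 0.0276
grasp_force: 30.0
scene [373.61130659 243.04623658] [372.71734367 246.63506049]
374 234
side [300.56087749 185.58960014] [300.41878858 188.6955689 ]
300 178
```

View pics/c2.png

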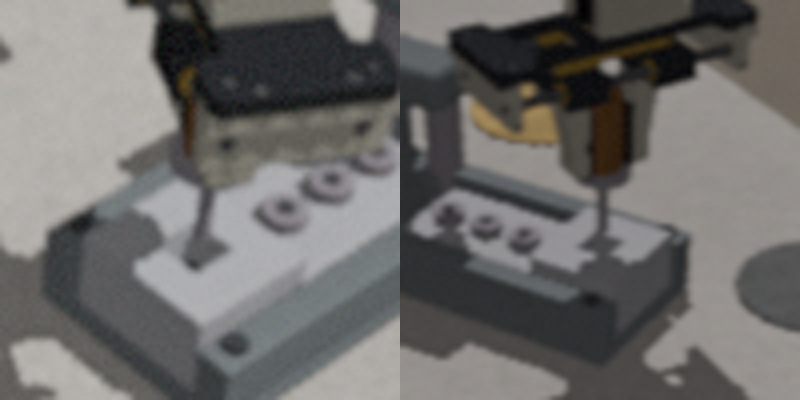

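Both crops show the pin hanging just over the well, as projected. I press down in small steps.

```bash
python3 -m crank '[{"x":-0.5,"y":-0.5,"z":-10,"roll":0,"hand":0},{"x":-0.5,"y":-0.5,"z":-18,"roll":0,"hand":0},{"x":-0.5,"y":-0.5,"z":-24,"roll":0,"hand":0},{"x":-0.5,"y":-0.5,"z":-30,"roll":0,"hand":0},{"x":-0.5,"y":-0.5,"z":-34,"roll":0,"hand":0},{"x":-0.5,"y":-0.5,"z":-37,"roll":0,"hand":0},{"x":-0.5,"y":-0.5,"z":-39,"roll":0,"hand":0},{"x":-0.5,"y":-0.5,"z":-40,"roll":0,"hand":0},{"x":-0.5,"y":-0.5,"z":-40,"roll":0,"hand":0},{"x":-0.5,"y":-0.5,"z":-40,"roll":0,"hand":0}]'
```

```text
time_s: 7.4
tcp_pos: [0.6901, 0.1555, 0.096]
tool_rot: [-2.221, 2.221, -0.0]
contact_force: [-2.1, -0.9, 3.7]
finger_gap: 0.0276
grasp_force: 30.0
```

```bash
python3 -m crank '[{"x":0,"y":0,"z":-1,"roll":0,"hand":0},{"x":0,"y":0,"z":-2,"roll":0,"hand":0},{"x":0,"y":0,"z":-3,"roll":0,"hand":0},{"x":0,"y":0,"z":-3,"roll":0,"hand":0},{"x":0,"y":0,"z":-3,"roll":0,"hand":0},{"x":0,"y":0,"z":-3,"roll":0,"hand":0},{"x":0,"y":0,"z":-3,"roll":0,"hand":0},{"x":0,"y":0,"z":-3,"roll":0,"hand":0},{"x":0,"y":0,"z":-3,"roll":0,"hand":0},{"x":0,"y":0,"z":-3,"roll":0,"hand":0}]'
```

```text
time_s: 8.4
tcp_pos: [0.6904, 0.1555, 0.0942]
tool_rot: [-2.221, 2.22, -0.001]
contact_force: [-5.4, -0.7, 11.2]
finger_gap: 0.0277
grasp_force: 30.0
```

The button is bottomed: 11 N against the 5 N spring. Now I push out along (0.476,-0.88).

```bash
python3 -m crank '[{"x":2,"y":-3.5,"z":0,"roll":0,"hand":0},{"x":4,"y":-7,"z":0,"roll":0,"hand":0},{"x":6,"y":-10.5,"z":0,"roll":0,"hand":0},{"x":8,"y":-14.5,"z":0,"roll":0,"hand":0},{"x":10.5,"y":-19,"z":0,"roll":0,"hand":0},{"x":13,"y":-24,"z":0,"roll":0,"hand":0},{"x":15.5,"y":-28.5,"z":0,"roll":0,"hand":0},{"x":18,"y":-33,"z":0,"roll":0,"hand":0},{"x":20.5,"y":-37.5,"z":0,"roll":0,"hand":0},{"x":20.5,"y":-37.5,"z":0,"roll":0,"hand":0}]'
```

```text
time_s: 9.4
tcp_pos: [0.7112, 0.1176, 0.0942]
tool_rot: [-2.221, 2.22, -0.002]
contact_force: [-4.2, -1.5, 10.7]
finger_gap: 0.0279
grasp_force: 30.0
```

The low forces mean the slide is moving with the pin. I carry on to the stop.

```bash
python3 -m crank '[{"x":2.5,"y":-4.5,"z":0,"roll":0,"hand":0},{"x":5,"y":-9,"z":0,"roll":0,"hand":0},{"x":7.5,"y":-14,"z":0,"roll":0,"hand":0},{"x":10,"y":-18.5,"z":0,"roll":0,"hand":0},{"x":12.5,"y":-23,"z":0,"roll":0,"hand":0},{"x":15,"y":-27.5,"z":0,"roll":0,"hand":0},{"x":17,"y":-31.5,"z":0,"roll":0,"hand":0},{"x":19,"y":-35,"z":0,"roll":0,"hand":0},{"x":20,"y":-37,"z":0,"roll":0,"hand":0},{"x":20,"y":-37,"z":0,"roll":0,"hand":0}]'
python3 - <<'E'
from h import *
snap("scene","pics/scene2.png");snap("side","pics/side2.png")
a=cv2.imread("pics/scene2.png")[150:310,300:480];b=cv2.imread("pics/side2.png")[110:270,210:390]
cv2.imwrite("pics/c3.png",cv2.resize(np.hstack([a,b]),(800,356),interpolation=2))
E
```

```text
time_s: 10.4
tcp_pos: [0.7319, 0.0817, 0.0943]
tool_rot: [-2.219, 2.219, -0.002]
contact_force: [-2.4, 1.7, 8.8]
finger_gap: 0.0277
grasp_force: 30.0
```

View pics/c3.png

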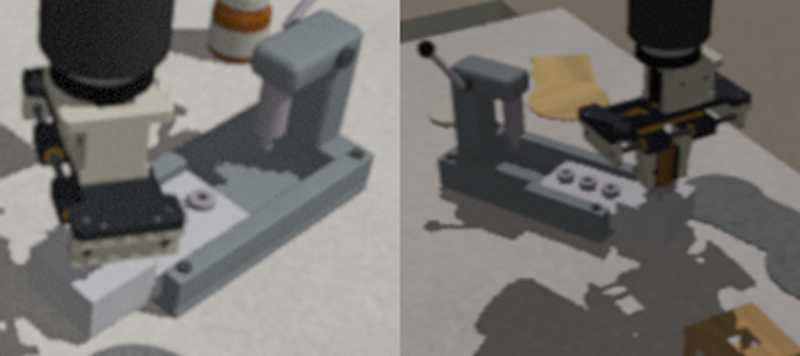

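The slide and its block stand well out of the bed, with the tool still in the well. I nudge a few mm more to the stop, then lift straight up.

```bash
python3 -m crank '[{"x":1,"y":-2,"z":0,"roll":0,"hand":0},{"x":2,"y":-4,"z":0,"roll":0,"hand":0},{"x":2,"y":-4,"z":0,"roll":0,"hand":0},{"x":1.5,"y":-3,"z":5,"roll":0,"hand":0},{"x":1,"y":-2,"z":15,"roll":0,"hand":0},{"x":1,"y":-2,"z":40,"roll":0,"hand":0},{"x":1,"y":-2,"z":80,"roll":0,"hand":0},{"x":1,"y":-2,"z":120,"roll":0,"hand":0},{"x":-10,"y":-40,"z":130,"roll":0,"hand":0},{"x":-20,"y":-80,"z":130,"roll":0,"hand":0}]'
python3 - <<'E'
from h import *
t=bot.read_state()["tcp_pos"];print((np.array([.6555,-.1812,.19])-t)*1000)
E
```

```text
time_s: 11.5
tcp_pos: [0.7111, 0.0015, 0.2254]
tool_rot: [-2.222, 2.216, -0.003]
contact_force: [0.8, -0.8, -1.1]
finger_gap: 0.0274
grasp_force: 30.0
[ -55.61195655 -182.73474244  -35.37193989]
```

```bash
python3 -m crank '[{"x":-12,"y":-40,"z":0,"roll":0,"hand":0},{"x":-24,"y":-80,"z":0,"roll":0,"hand":0},{"x":-36,"y":-120,"z":0,"roll":0,"hand":0},{"x":-48,"y":-160,"z":-10,"roll":0,"hand":0},{"x":-55.5,"y":-182.5,"z":-30,"roll":0,"hand":0},{"x":-55.5,"y":-182.5,"z":-65,"roll":0,"hand":0},{"x":-55.5,"y":-182.5,"z":-75,"roll":0,"hand":0},{"x":-55.5,"y":-182.5,"z":-75,"roll":0,"hand":0},{"x":-55.5,"y":-182.5,"z":-75,"roll":0,"hand":0},{"x":-55.5,"y":-182.5,"z":-75,"roll":0,"hand":0}]'
python3 - <<'E'
from h import *
t=bot.read_state()["tcp_pos"]; o=[]
for n in("scene","side"):
    m,i=snap(n,f"pics/{n}3.png"); print(n,[(proj(m,t-[0,0,k])).round(1) for k in(.0275,.0725)],proj(m,(.656,-.1815,.06)))
    u,v=proj(m,t-[0,0,.0725]).astype(int); print(u,v); o.append(cv2.resize(i[v-45:v+45,u-50:u+50,::-1],(400,360),interpolation=2))
cv2.imwrite("pics/c4.png",np.hstack(o))
m=camera_model("scene");g=cv2.imread("pics/scene3.png",0)
p=proj(m,(.728,.085,.055));print("slide-out well px",p, g[int(p[1])-3:int(p[1])+4,int(p[0])-14:int(p[0])+15:2])
E
```

```text
time_s: 12.5
tcp_pos: [0.6562, -0.1809, 0.1493]
tool_rot: [-2.222, 2.219, -0.003]
contact_force: [0.2, 0.9, -0.8]
finger_gap: 0.0276
grasp_force: 30.0
scene [array([187.9, 228.7]), array([191.4, 247.1])] [192.30560784 253.68024767]
191 247
side [array([366.8, 240.3]), array([364.8, 256.3])] [364.13879226 262.19715887]
364 256
slide-out well px [341.03122848 265.3162732 ] [[169 171 169 159 141 139 133  93  86  89 124 163 172 170 172]
 [170 171 166 150 138 137 126  92  84  84 100 143 170 171 171]
 [169 170 167 146 137 136 121  92  87  85  84 118 161 171 170]
 [170 170 168 155 141 138 112  90  88  84  82 103 152 171 170]
 [169 169 169 164 151 132 100  84  88  87 100 130 160 170 171]
 [170 169 170 169 158 139  88  77  83  92 128 154 168 172 171]
 [169 171 170 171 170 151  83  56  81 115 156 170 171 169 168]]
```

View pics/c4.png

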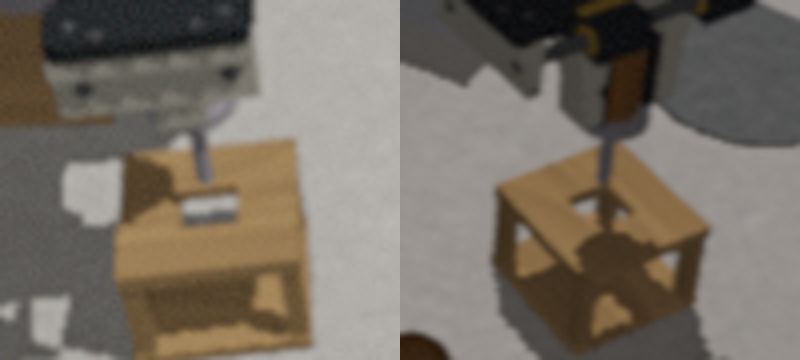

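The slide's well now sits at about (341,265), which is about 80 mm out. The pin tip, at (193,247) in scene and (365,256) in side, is over the hole and the tool is upright. I lower and release.

```bash
python3 -m crank '[{"x":0,"y":0,"z":-10,"roll":0,"hand":0},{"x":0,"y":0,"z":-22,"roll":0,"hand":0},{"x":0,"y":0,"z":-35,"roll":0,"hand":0},{"x":0,"y":0,"z":-48,"roll":0,"hand":0},{"x":0,"y":0,"z":-55,"roll":0,"hand":0},{"x":0,"y":0,"z":-59,"roll":0,"hand":0},{"x":0,"y":0,"z":-61,"roll":0,"hand":0},{"x":0,"y":0,"z":-62,"roll":0,"hand":0},{"x":0,"y":0,"z":-62,"roll":0,"hand":0},{"x":0,"y":0,"z":-62,"roll":0,"hand":0}]'
```

```text
time_s: 13.6
tcp_pos: [0.6549, -0.1818, 0.0875]
tool_rot: [2.222, -2.221, 0.001]
contact_force: [-6.0, 1.6, 11.1]
finger_gap: 0.0272
grasp_force: 30.0
```

The collar is resting on the plate (11 N up). I open, wait, then lift off.

```bash
python3 -m crank '[{"x":0,"y":0,"z":0,"roll":0,"hand":40},{"x":0,"y":0,"z":0,"roll":0,"hand":50},{"x":0,"y":0,"z":0,"roll":0,"hand":70},{"x":0,"y":0,"z":0,"roll":0,"hand":90},{"x":0,"y":0,"z":0,"roll":0,"hand":90},{"x":0,"y":0,"z":0,"roll":0,"hand":90},{"x":0,"y":0,"z":20,"roll":0,"hand":90},{"x":0,"y":0,"z":50,"roll":0,"hand":90},{"x":0,"y":0,"z":90,"roll":0,"hand":90},{"x":0,"y":0,"z":130,"roll":0,"hand":90}]'
python3 -m crank '[{"x":0,"y":30,"z":0,"roll":0,"hand":90},{"x":0,"y":60,"z":0,"roll":0,"hand":90},{"x":0,"y":60,"z":0,"roll":0,"hand":90},{"x":0,"y":60,"z":0,"roll":0,"hand":90},{"x":0,"y":60,"z":0,"roll":0,"hand":90},{"x":0,"y":60,"z":0,"roll":0,"hand":90},{"x":0,"y":60,"z":0,"roll":0,"hand":90},{"x":0,"y":60,"z":0,"roll":0,"hand":90},{"x":0,"y":60,"z":0,"roll":0,"hand":90},{"x":0,"y":60,"z":0,"roll":0,"hand":90}]'
python3 - <<'E'
from h import *
w,i=snap("wrist","pics/w4.png");snap("side","pics/side4.png")
print(proj(w,(.656,-.1815,.126)))
a=cv2.imread("pics/w4.png");b=cv2.imread("pics/side4.png")[130:340,210:490]
cv2.imwrite("pics/c5.png",np.hstack([cv2.resize(a,(400,300)),cv2.resize(b,(400,300),interpolation=2)]))
E
```

```text
time_s: 14.6
tcp_pos: [0.6546, -0.1815, 0.2165]
tool_rot: [2.221, -2.221, -0.001]
contact_force: [1.5, -0.4, -0.9]
finger_gap: 0.0787
grasp_force: 0.0
time_s: 15.6
tcp_pos: [0.655, -0.1217, 0.2155]
tool_rot: [2.221, -2.222, 0.0]
contact_force: [-0.7, -0.3, -0.1]
finger_gap: 0.0792
grasp_force: 0.0
[278.87622023 142.06848591]
```

View pics/c5.png

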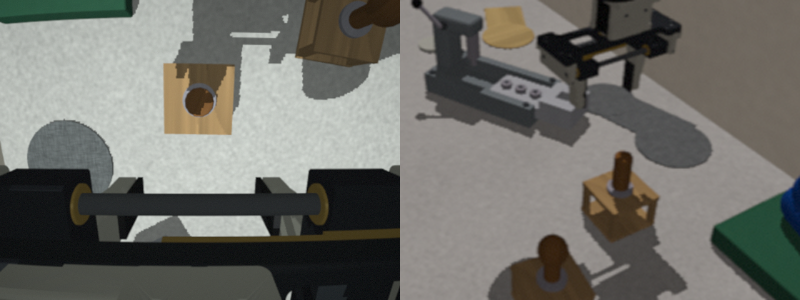

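The pin tool stands upright in its own stand: its top is at about (280,141), predicted at (279,142). The slide is out and the gripper is clear.

```bash
python3 -c "
from station import bot
print(bot.finish_job())"
```

```text
the job is handed in; nothing more can be done
None
```

I handed the job in after about 16 s: the button was pressed with the pin, the die slide pushed out to about 80 mm and the pin tool left upright in its own stand with the gripper clear; the punch and glue jar were not touched, and the hand-in returned no verdict.

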